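# Slide the height plate into the capsule filler

## Task

Get the capsule filler ready: slide the loose aluminium height plate along the bench, nose first, in under the low hole plate of the filler stand, until it is fully home with its lip closed up square against the stand's front edge. Only push it with the fingers against its outside edges: do not pinch it, lift it, tip it or lean on top of it. Leave the jar, the dish and the tamper where they stand, and take the hand away at the end.

Things in the scene. Friction and masses are not known exactly. Their poses are not given: they have to be found in the camera images.
- height_plate: Loose plain aluminium plate, 0.2-0.42 kg, flat on the bench, skewed up to 20 degrees, up to 30 mm aside of the stand's mouth, nose 20 mm or more clear. Flat part 120 x 120 x 8 mm thick, x and y = -60 to +60 mm. Origin: centre of its underside, on the bench. +x: to the nose, the way it goes in; z up. Slides with dry friction, stays where left. Its rear lip: see lip.
- lip (a point): Middle of the outer (rear) face of the height plate's upstanding lip, at x = -70 mm in the plate's frame, 9 mm above the bench; same axes. The lip is 10 mm thick (x = -70 to -60 mm), 18 mm high from the bench and 150 mm long, 15 mm beyond the flat part at each side. With the plate home this point lies 10 mm in front of the stand's front edge.
- stand: Fixed capsule filler stand: white hole plate 180 mm wide, 150 deep, 10 thick, with 80 small holes, on two aluminium runners 11 mm high; mouth towards the robot's right (-y), within 14 degrees. Origin: on the bench, middle of the mouth, in the front edge's plane. +x: into the channel, y across, z up. Home: lip's inner face meets the front edge, height plate's origin at x = 60 mm, y = 0, axes parallel.
- mouth (a point): Middle of the hole plate's lower front edge, 11 mm above the stand's origin, same axes. Headroom under it: 11 mm, 3 mm more than the height plate. Channel 124 mm wide (2 mm play each side), flaring to 137 mm over the first 22 mm at the mouth. Rear stop bar at x = 130 mm, 10 mm past the nose at home. Hole plate's top 21 mm; four pins up to 41 mm above the bench, the front two at x = 35, y = +-80 mm.
- jar: Bystander, loose: glass jar of capsules with a white screw lid, 116 mm across, 171 mm high, at the robot's left. Origin: centre of its underside.
- dish: Bystander, loose: small open white round dish, 80 mm across, 26 mm high, at the robot's right, nearer than the tamper. Origin: centre of its underside.
- tamper: Bystander, loose: tamper lying pins down, white plate 85 x 110 mm on short pins with a black round knob on top, 50 mm high in all, at the robot's right, past the height plate. Origin: centre of its underside.
- cap_plate: Bystander, fixed: white plate 150 x 180 mm loaded with blue capsule caps, 29 mm high in all, at the left beyond the stand. Origin: centre of its underside.
Mind the look-alikes: they are no part of the job. Of the things like the height_plate, leave any that is black or purple; of the rest the larger one is meant.

How it is judged:
By the outcome, as a careful person would: the job done as asked, in the order asked, and still so for the second after the job is handed in, with the robot touching nothing.
It also fails if it takes over 58 s, if anything falls off the work surface, if the arm or the gripper's body presses on something with over 40 N, if the wrist force passes 120 N, or if a joint passes its speed limit or range.

## Robot

A 6-joint arm with a two-finger parallel gripper is mounted at the origin on the work surface. World frame = base frame: x ahead of the robot, y to its left, z up, the work surface at z = 0. Lengths are in m, angles in rad, forces in N, time in s.
With the tool pointing down it reaches from about 0.3 to 0.775 m from the base axis. Payload 14.6 kg.
Tool frame: the origin (TCP) lies on the centre line of the jaws, within the pads' length; the fingertips stand 11 mm ahead of it and the grasp point (between the pads) lies 8 mm behind it; y points along the fingers, x is the direction in which the jaws open and shut, and the axes are right-handed (so a half turn about y gives the same grasp; the last joint's range is limited). The gripper opens to 94 mm and grips with 3 to 60 N. Pads are 16 mm wide; open, the fingers measure 119 mm over their backs; the gripper's body (75 mm by 177 mm) begins 78 mm behind the grasp point.
Start: joints at [-1.324, 0.3, 1.521, -0, 1.321, -0.067], TCP at [0.17, -0.523, 0.216] pointing down, gripper open.
Joint ranges: [-3.03, 3.03], [-0.79, 2.21], [0.23, 2.52], [-1.04, 4.18], [0, 3.07], [-2.55, 2.55]. Speed limits (rad/s): [2.22, 2.22, 2.57, 3.14, 3.14, 3.14].

## Interface

Orientations are given as [roll, pitch, yaw] about the fixed x, y, z axes, in that order (R = Rz(yaw) Ry(pitch) Rx(roll)).
In Python, from station import ctrl, imaging gives the robot as it stands. The module is installed in compiled form; this text tells all that it offers.
- The arm moves only by the tool apply_moves, never from a script. Its argument "deltas" is a list of rows, each an object with "dp": the shift along the tool's x, y, z in m, a list of three; "roll": the turn about the tool's y in rad; "grip": the closure, from -1 (fully open) to 1 (shut). In form: [{"dp": [tx, ty, tz], "roll": roll, "grip": grip}, ...]. A call has 1 to 10 rows; each row shifts and turns the commanded pose from where the row before left it, along the tool's axes as they then stand; what a row does not reach is not made up. A row lasts 1/8 s, in which the tool goes at most 62.5 mm and 10.7 degrees, less where a joint would pass 70% of its speed; a pose out of reach is approached as far as the arm can. A call with a gripper value outside its range is refused whole. The fingers move at their own pace and stop on an object; "newtons" is the grip in N (left out, the last holds). Time passes only in rows, so rows that do not move let the fingers close. It gives the time, the measured TCP pose, the force and the opening at its end, in the units of the state.
- ctrl.get_obs(): the state, without advancing time (a new reading comes with each control period).
- imaging.camera(name): name is "scene" or "top" or "wrist"; returns the picture (480x640x3 uint8, blue, green, red); there is no depth.
- imaging.camera_info(name): a dict with "K" (3x3 intrinsics, pixels), "world_from_camera" (4x4, takes a point from camera to world coordinates). Camera axes: x right, y down, z forward; pixel columns grow to the right and rows downward; lengths in m; the calibration is good to about 2 mm. A picture is of the moment at which its call begins: read the wrist's pose just before it. camera_info takes no time and is no camera call; for the wrist camera it gives the pose at the moment of the call.
- ctrl.hand_in(): hands the job in, once; it reports no verdict.
The state is a dict: "time_s": time; "qpos": joint angles; "joint_vel": joint speeds; "tau": joint torques, N m; "ee_pos": TCP position; "eef_rot": TCP orientation; "force": force on the tool from outside, world axes, zero at the start; "moment": the same for the moment, N m; "grip_width": finger opening in m.
Only numpy, scipy, OpenCV 4.12 (cv2) and the standard library are available. Lean on these libraries where they do the work, as an engineer would, in place of code of your own. Each camera call takes 0.05 s, during which the arm holds its last target. There are 200 camera calls.

## Working session

There is one attempt and no reset: what is moved stays moved. The work goes in short steps, Python scripts to look and compute and a tool call to move; the robot and the scene stay as the last step left them, time stands still between calls to the robot, and variables do not carry over. Pictures are saved under pics/ and viewed, about 8 in all and at most 12, crops included, and the job is handed in when it is done.

Besides the shell and the picture viewer there is one more tool, called after ">>>" as name([rows], argument=value, ...), one row to a line, values as JSON. apply_moves: Moves the arm, as the interface text tells. Its arguments: {"type":"object","properties":{"deltas":{"type":"array"},"newtons":{"type":"number"}},"required":["deltas"]}

```bash
mkdir -p pics; python3 - <<'E'
from station import ctrl, imaging
import cv2
o=ctrl.get_obs(); print({k:o[k] for k in('time_s','ee_pos','eef_rot','force','grip_width')})
for n in('top','scene'):
    cv2.imwrite(f'pics/{n}0.png',imaging.camera(n)); i=imaging.camera_info(n); print(n,i['K'],i['world_from_camera'])
E
```

```text
{'time_s': 0.0, 'ee_pos': array([ 0.16970183, -0.5229114 ,  0.21588562]), 'eef_rot': array([-1.57072772e+00,  1.12384507e-03, -1.25697517e+00]), 'force': array([ 0.26356791, -0.06128153, -0.0012631 ]), 'grip_width': 0.09421211435644242}
top [[601.83544009   0.         334.17393663]
 [  0.         601.83544009 248.51498927]
 [  0.           0.           1.        ]] [[-2.28068374e-02 -9.98017674e-01  5.86563797e-02  4.75706342e-01]
 [-9.99739099e-01  2.28413279e-02 -8.24826936e-05  8.09978581e-04]
 [-1.25747042e-03 -5.86429574e-02 -9.98278229e-01  1.61234679e+00]
 [ 0.00000000e+00  0.00000000e+00  0.00000000e+00  1.00000000e+00]]
scene [[483.26704889   0.         314.79052548]
 [  0.         483.26704889 236.05275503]
 [  0.           0.           1.        ]] [[ 0.28800244  0.59070221 -0.753741    1.50405895]
 [ 0.95757132 -0.16895097  0.23347962 -0.26830749]
 [ 0.01057166 -0.78900347 -0.61429779  0.80981866]
 [ 0.          0.          0.          1.        ]]
```

View pics/top0.png

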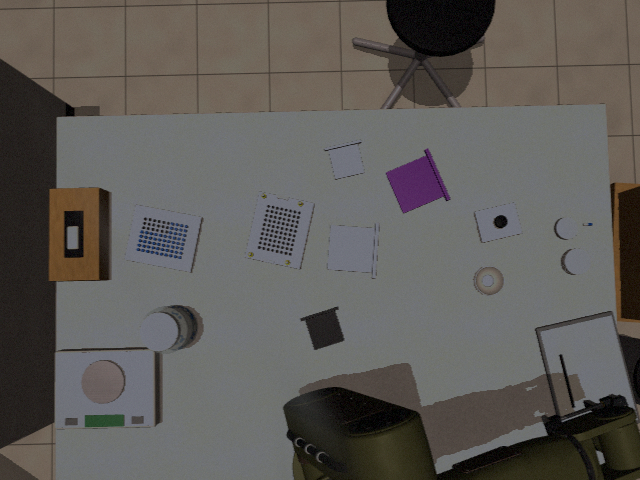

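View pics/scene0.png

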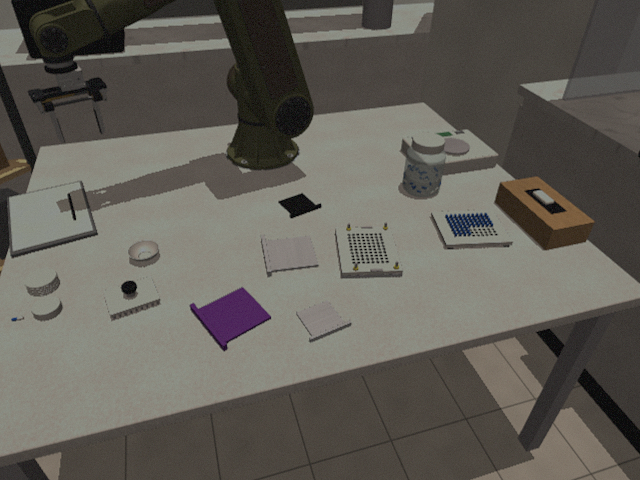

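The four plate-like candidates in the top view are purple (417,182), black (324,328), a small grey plate (346,160) and a larger grey plate (352,249). The larger grey one fits: it is neither black nor purple, and it is the bigger of the two left. I'll confirm in an enlarged crop.

```bash
python3 - <<'E'
from station import ctrl, imaging
import cv2, numpy as np
a=np.mean([imaging.camera('top').astype(float) for _ in range(6)],0)
np.save('top.npy',a)
c=a[135:285,235:395]; c=np.clip((c-60)*1.9,0,255).astype(np.uint8)
c=cv2.resize(c,None,fx=4,fy=4,interpolation=cv2.INTER_CUBIC)
cv2.imwrite('pics/crop1.png',c)
print(a[249,300:395].mean(1).round()); print(a[205:295,350].mean(1).round())
E
```

```text
[117. 119. 118. 101.  58.  90. 113. 114. 113. 114. 114. 113. 113. 113.
 113. 114. 115. 114. 113. 113. 113. 113. 112. 114. 114. 114. 114. 114.
 115. 117. 118. 119. 117. 118. 118. 118. 118. 118. 118. 118. 118. 119.
 118. 116. 117. 118. 117. 118. 118. 118. 118. 117. 118. 118. 117. 118.
 118. 116. 118. 117. 118. 118. 117. 118. 118. 118. 118. 118. 118. 117.
 117. 117. 118. 112. 103. 118. 118. 116. 111. 112. 113. 113. 113. 112.
 112. 112. 113. 114. 114. 115. 114. 115. 115. 114. 114.]
[116. 114. 115. 116. 116. 115. 115. 116. 116. 115. 115. 115. 117. 116.
 114. 114. 114. 113. 115. 113. 113. 111. 119. 118. 117. 118. 119. 118.
 118. 117. 118. 117. 118. 118. 117. 118. 119. 118. 119. 118. 118. 117.
 117. 118. 118. 117. 117. 118. 118. 117. 118. 117. 118. 118. 118. 118.
 118. 117. 117. 118. 119. 117. 117. 118. 118. 118.  88. 114. 115. 115.
 114. 114. 114. 115. 113. 114. 114. 114. 114. 113. 115. 115. 114. 113.
 115. 114. 113. 113. 113. 116.]
```

View pics/crop1.png

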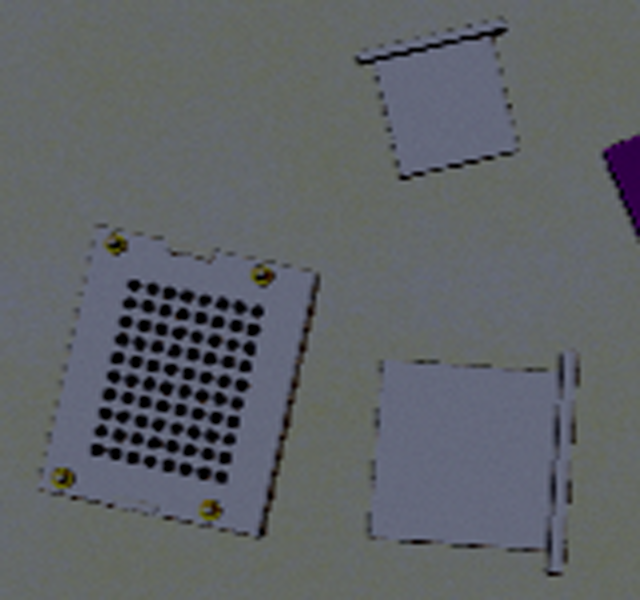

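The crop confirms it. The larger grey plate has its flat part at crop (380,360)-(550,550), about 120 mm, with its lip on the right at crop (565,460), facing the stand. The smaller plate at crop (445,105) is a decoy. The stand's front edge runs from crop (318,272) to (262,537).

```bash
cat > h.py <<'E'
import numpy as np, cv2
from station import ctrl, imaging
def ray(info,uv,z):
    K,T=np.array(info['K']),np.array(info['world_from_camera'])
    uv=np.atleast_2d(uv).astype(float)
    d=np.c_[uv,np.ones(len(uv))]@np.linalg.inv(K).T@T[:3,:3].T
    o=T[:3,3]; return (o+d*((z-o[2])/d[:,2])[:,None])
def rect(img,info,seed,z,thr=None,box=None):
    s=4; a=cv2.resize(cv2.GaussianBlur(img.astype(np.float32),(0,0),0.7),None,fx=s,fy=s,interpolation=cv2.INTER_LINEAR)
    d=a[...,0]-a[...,1]
    m=((d>thr)*255).astype(np.uint8)
    m=cv2.morphologyEx(m,cv2.MORPH_CLOSE,np.ones((13,13)))
    m=cv2.morphologyEx(m,cv2.MORPH_OPEN,np.ones((9,9)))
    n,l=cv2.connectedComponents(m); k=l[int(seed[1]*s),int(seed[0]*s)]
    c=max(cv2.findContours(((l==k)*255).astype(np.uint8),cv2.RETR_EXTERNAL,cv2.CHAIN_APPROX_NONE)[0],key=cv2.contourArea)[:,0]
    P=ray(info,(c+.5)/s-.5,z)[:,:2]
    r=cv2.minAreaRect((P*1000).astype(np.float32)); return r,cv2.boxPoints(r),P,k
E
python3 - <<'E'
from h import *
a=np.load('top.npy'); i=imaging.camera_info('top')
d=a[...,0]-a[...,1]; print(d[249,300:395].round().astype(int)); print(d[190,250:320].round().astype(int))
for n,s,z in(('stand',(250,215),.021),('plate',(350,249),.009)):
    for t in (0,2,4):
        try: r,b,P,k=rect(a,i,s,z,t); print(n,t,k,[np.round(x,1) for x in r],b.round(1).tolist())
        except Exception as e: print(e)
E
```

```text
[10  9 10  8 -4 -5 -3 -2 -2 -3 -4 -4 -5 -5 -4 -2 -1 -2 -4 -3 -2 -3 -3 -2
 -1  0  1 -1  1  9 10 10 10 10 10 10 11 10  9 10 10 10 10  9 10 11 10 10
 10 10 10 10 10 10 10 10 10 10 10 10 12  9 10 10 10 10 10 10  9  9 10 10
 11  8 10 10 10  4 -6 -5 -4 -4 -4 -4 -5 -8 -3  1  1  0 -1 -2  1  2  0]
[-2  0  0  0 -3  0  1  1  2  2  3  2  1  0  0  1  2  0  0 -1 -2  0  0  0
  2  0 -1  2  1  0  1  3  3  0 -2  0  3  4  4  5  3  0  0  0  2  2  3  3
  1  1  4  4 -1  0 -1  0 -3 -3  0  0 -2  0  0 -2  0  0 -2 -3 -1  1]
stand 0 9 [array([449.8,   2.5]), array([1466. ,  959.2]), np.float64(88.7)] [[-46.099998474121094, -719.5], [912.9000244140625, -741.0], [945.7000122070312, 724.5999755859375], [-13.300000190734863, 746.0999755859375]]
stand 2 18 [array([645.8, 229.2]), array([726.8, 274.7]), np.float64(86.6)] [[487.29998779296875, -125.5], [761.5999755859375, -141.60000610351562], [804.2000122070312, 584.0], [530.0, 600.0999755859375]]
stand 4 0 [array([608.6,  40.6]), array([1736.8, 1276.7]), np.float64(88.7)] [[-49.900001525878906, -812.5999755859375], [1226.5, -842.5], [1267.0999755859375, 893.7999877929688], [-9.199999809265137, 923.7000122070312]]
plate 0 9 [array([449.6,   2.5]), array([1477. ,  966.5]), np.float64(88.7)] [[-50.099998474121094, -725.0], [916.2000122070312, -746.5999755859375], [949.2000122070312, 730.0], [-17.0, 751.7000122070312]]
plate 2 18 [array([647., 231.]), array([732.3, 276.8]), np.float64(86.6)] [[487.3999938964844, -126.4000015258789], [763.7000122070312, -142.6999969482422], [806.7000122070312, 588.4000244140625], [530.4000244140625, 604.5999755859375]]
plate 4 22 [array([570.2, -48.8]), array([130.3, 147.1]), np.float64(84.3)] [[490.6000061035156, -106.30000305175781], [637.0, -120.9000015258789], [649.9000244140625, 8.800000190734863], [503.5, 23.399999618530273]]
```

```bash
python3 - <<'E'
from h import *
a=np.load('top.npy'); i=imaging.camera_info('top')
for n,s,z in(('stand',(258,235),.021),('plate',(350,249),.009)):
    for t in (5,6,7):
        r,b,P,k=rect(a,i,s,z,t); print(n,t,k,[np.round(x,1) for x in r],b.round(1).tolist())
        if n=='plate':
            # lip & nose line fits along approximate frame
            th=np.radians(90+3.5+np.degrees(0)); 
            for _ in range(3):
                ux=np.array([np.cos(th),np.sin(th)]);uy=np.array([-ux[1],ux[0]])
                q=P*1000; X,Y=q@ux,q@uy; ym=(Y.max()+Y.min())/2
                res=[]
                for sel in (X>X.max()-4,X<X.min()+4):
                    sel=sel&(abs(Y-ym)<52); p=np.polyfit(Y[sel],X[sel],1);res.append((p[0],np.polyval(p,ym)))
                th+=-np.mean([r_[0] for r_ in res]) if False else np.arctan(-np.mean([r_[0] for r_ in res]))*1.0
            print('  th',np.degrees(th),res,'len',res[0][1]-res[1][1],'width',np.ptp(Y),'center',((res[0][1]-60)*ux+ym*uy).round(1),((res[1][1]+70)*ux+ym*uy).round(1))
E
```

```text
stand 5 3 [array([623.4, 147.2]), array([152.2, 180.5]), np.float64(76.7)] [[518.0999755859375, 93.80000305175781], [693.7999877929688, 52.400001525878906], [728.7000122070312, 200.5], [553.0, 241.89999389648438]]
stand 6 3 [array([623.4, 147.1]), array([150.2, 179.1]), np.float64(76.5)] [[518.7999877929688, 95.0], [692.9000244140625, 53.20000076293945], [728.0, 199.3000030517578], [553.9000244140625, 241.10000610351562]]
stand 7 3 [array([623.1, 146.7]), array([147.6, 177.7]), np.float64(76.5)] [[519.5, 95.5999984741211], [692.2000122070312, 54.20000076293945], [726.5999755859375, 197.8000030517578], [553.9000244140625, 239.1999969482422]]
plate 5 13 [array([569.7, -48.8]), array([129.5, 145.1]), np.float64(84.5)] [[491.29998779296875, -106.19999694824219], [635.7000122070312, -120.19999694824219], [648.2000122070312, 8.699999809265137], [503.79998779296875, 22.600000381469727]]
  th 84.47286695885848 [(np.float64(0.007651110109177599), np.float64(67.18689166558087)), (np.float64(0.003541640131440016), np.float64(-60.586637449234104))] len 127.77352911481498 width 145.05512287606655
[... 284 characters left out ...]
78119 [(np.float64(0.005837219831699926), np.float64(67.19502305280976)), (np.float64(0.0031547112328969493), np.float64(-59.430589440501976))] len 126.62561249331173 width 142.97256756172527 center [570.1 -45.3] [570.4 -41.9]
plate 7 8 [array([574.9, -48.9]), array([127.2, 128.7]), np.float64(84.7)] [[505.0, -106.30000305175781], [633.0999755859375, -118.30000305175781], [644.9000244140625, 8.399999618530273], [516.7000122070312, 20.399999618530273]]
  th 84.39625701724871 [(np.float64(0.0033700160829003333), np.float64(69.87056716710245)), (np.float64(-0.0031736475789568607), np.float64(-55.46459002206417))] len 125.33515718916662 width 129.26775761573515 center [575.2 -46.5] [575.7 -41.8]
```

>>> apply_moves([
  {"dp": [-0.038, 0.006, 0.045], "roll": 0, "grip": -1},
  {"dp": [-0.038, 0.006, 0.045], "roll": 0, "grip": -0.28},
  {"dp": [-0.038, 0.006, 0.045], "roll": 0, "grip": -0.28},
  {"dp": [-0.038, 0.006, 0.045], "roll": 0, "grip": -0.28},
  {"dp": [-0.038, 0.006, 0.045], "roll": 0, "grip": -0.28},
  {"dp": [-0.038, 0.006, 0.045], "roll": 0, "grip": -0.28},
  {"dp": [-0.038, 0.006, 0.045], "roll": 0, "grip": -0.28},
  {"dp": [-0.038, 0.006, 0.045], "roll": 0, "grip": -0.28},
  {"dp": [-0.038, 0.006, 0.045], "roll": 0, "grip": -0.28},
  {"dp": [-0.038, 0.006, 0.045], "roll": 0, "grip": -0.28},
], newtons=20)

```text
time_s: 1.65
ee_pos: [0.4813, -0.0209, 0.1565]
eef_rot: [-1.57, -0.0, -1.257]
force: [0.7, -0.7, -0.1]
grip_width: 0.0603
```

>>> apply_moves([
  {"dp": [0, 0, 0], "roll": 0.137, "grip": -0.28},
  {"dp": [0, 0, 0], "roll": 0.137, "grip": -0.28},
  {"dp": [0, 0, 0], "roll": 0.137, "grip": -0.28},
  {"dp": [0, 0, 0], "roll": 0.137, "grip": -0.28},
  {"dp": [0, 0, 0], "roll": 0, "grip": -0.28},
])

```text
time_s: 2.28
ee_pos: [0.4805, -0.0228, 0.1565]
eef_rot: [-1.571, 0.0, -1.804]
force: [-1.1, -0.2, 0.4]
grip_width: 0.0601
```

```bash
python3 - <<'E'
from h import *
i=imaging.camera_info('wrist'); im=imaging.camera('wrist'); cv2.imwrite('pics/w1.png',im)
print(i['K'],np.round(i['world_from_camera'],3))
E
```

```text
[[364.33088297   0.         321.13903682]
 [  0.         364.33088297 244.26882812]
 [  0.           0.           1.        ]] [[-0.231 -0.937 -0.262  0.556]
 [-0.973  0.223  0.062 -0.041]
 [-0.     0.269 -0.963  0.325]
 [ 0.     0.     0.     1.   ]]
```

View pics/w1.png

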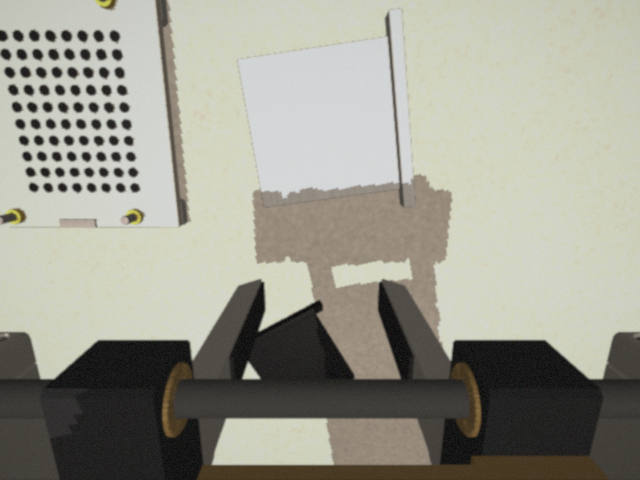

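```bash
cat >> h.py <<'E'
ph=np.radians(76.6); UX=np.array([np.cos(ph),np.sin(ph)]); UY=np.array([-UX[1],UX[0]]); M=np.array([.606,.0741])
def st(p): d=np.atleast_2d(p)[:,:2]-M; return (np.c_[d@UX,d@UY]*1000).round(1)
E
python3 - <<'E'
from h import *
i=imaging.camera_info('wrist')
def f(uv,z): p=ray(i,uv,z); print(uv,z,p[:,:2].round(4).tolist(),st(p).tolist())
f([(180,224),(157,0)],.021)
f([(239,59),(263,206),(400,183)],.008)
f([(401,10),(412,206)],.018)
f([(320,303),(258,330),(352,378)],.008)
print(st(ctrl.get_obs()['ee_pos']))
E
```

```text
[(180, 224), (157, 0)] 0.021 [[0.5188, 0.092], [0.6812, 0.0531]] [[-2.8, 89.0], [-3.0, -78.0]]
[(239, 59), (263, 206), (400, 183)] 0.008 [[0.6331, 0.0082], [0.5158, 0.0215], [0.508, -0.0989]] [[-57.8, -41.6], [-72.0, 75.5], [-191.0, 55.2]]
[(401, 10), (412, 206)] 0.018 [[0.6348, -0.1197], [0.4881, -0.1036]] [[-181.9, -72.9], [-200.2, 73.5]]
[(320, 303), (258, 330), (352, 378)] 0.008 [[0.4144, -0.0058], [0.4005, 0.059], [0.3272, -0.0183]] [[-122.2, 167.9], [-62.3, 196.4], [-154.5, 249.8]]
[[-123.3   99.6]]
```

>>> apply_moves([
  {"dp": [0, 0.04, 0], "roll": 0, "grip": -0.28},
  {"dp": [0, 0.04, 0], "roll": 0, "grip": -0.28},
  {"dp": [0, 0.04, 0], "roll": 0, "grip": -0.28},
  {"dp": [0, 0.0165, 0], "roll": 0, "grip": -0.28},
  {"dp": [0, 0.005, 0], "roll": 0, "grip": -0.28},
  {"dp": [0, 0, 0.004], "roll": 0, "grip": -0.28},
  {"dp": [0, 0, 0.004], "roll": 0, "grip": -0.28},
  {"dp": [0, 0, 0.004], "roll": 0, "grip": -0.28},
])

```text
time_s: 3.32
ee_pos: [0.4929, -0.0257, 0.0157]
eef_rot: [-1.569, 0.0, -1.805]
force: [0.4, 0.6, 0.6]
grip_width: 0.06
```

>>> apply_moves([
  {"dp": [0, 0, 0.003], "roll": 0, "grip": -0.28},
  {"dp": [0, 0, 0.003], "roll": 0, "grip": -0.28},
  {"dp": [0, 0, 0.003], "roll": 0, "grip": -0.28},
  {"dp": [0, 0, 0.003], "roll": 0, "grip": -0.28},
])

```text
time_s: 3.82
ee_pos: [0.5036, -0.0281, 0.0149]
eef_rot: [-1.572, 0.0, -1.805]
force: [-4.5, 2.6, 4.4]
grip_width: 0.0604
```

```bash
python3 - <<'E'
from h import *
im=imaging.camera('wrist'); cv2.imwrite('pics/w2.png',im); print(st(ctrl.get_obs()['ee_pos']))
E
```

```text
[[-123.2   75.5]]
```

View pics/w2.png

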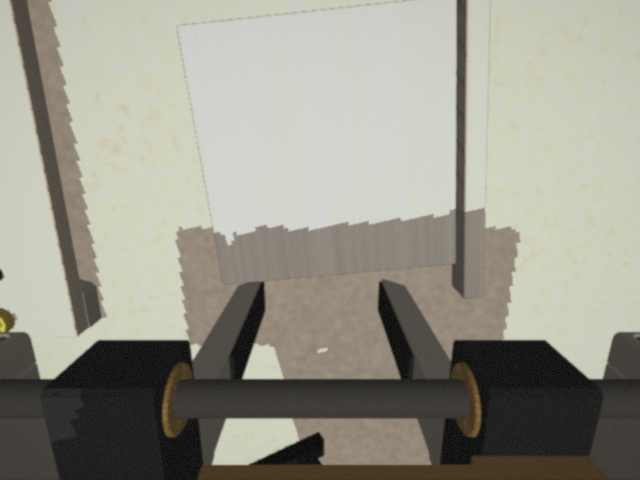

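>>> apply_moves([
  {"dp": [0, 0, 0.003], "roll": 0, "grip": -0.28},
  {"dp": [0, 0, 0.003], "roll": 0, "grip": -0.28},
  {"dp": [0, 0, 0.0025], "roll": 0, "grip": -0.28},
  {"dp": [0, 0, 0], "roll": 0, "grip": -0.28},
])

```text
time_s: 4.38
ee_pos: [0.5124, -0.0305, 0.0149]
eef_rot: [-1.57, -0.0, -1.805]
force: [-0.0, 0.8, 0.2]
grip_width: 0.0601
```

```bash
python3 - <<'E'
from h import *
im=imaging.camera('wrist'); cv2.imwrite('pics/w3.png',im); i=imaging.camera_info('wrist')
print(st(ctrl.get_obs()['ee_pos']))
def edge(line,z):
    p=ray(i,line,z); d=p[1]-p[0]; return st(p),np.degrees(np.arctan2(d[1],d[0]))
# plate mask -> fit nose edge: bright vs; save contour quad
hsv=cv2.cvtColor(im,cv2.COLOR_BGR2HSV); s=cv2.GaussianBlur(hsv[...,1],(5,5),0)
print(s[60,100:300:10],s[60,300:520:10],s[150,100:300:10])
E
```

```text
[[-123.4   66.9]]
[20 21 19 26 18 25 27 25 22 22  3  7  3  3  6  6  4  5 10  9] [11 10  8 10  7 10 10  8  8  9  7  9 12 13 14 17 14 29 22 16 22 24] [21 18 30 26 20 27 20 29 23 20 24  5  7  5  4  5  9  8 10 11]
```

View pics/w3.png

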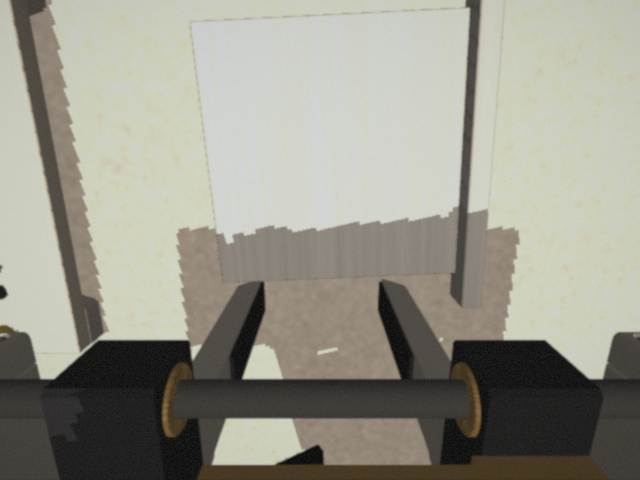

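```bash
python3 - <<'E'
from h import *
i=imaging.camera_info('wrist')
for n,l,z in(('near',[(222,284),(455,273)],.008),('far',[(191,21),(470,8)],.008),('nose',[(191,21),(222,284)],.008),('stand',[(12,0),(79,345)],.011)):
    p=ray(i,l,z); q=st(p); d=q[1]-q[0]; print(n,q.tolist(),np.degrees(np.arctan2(d[1],d[0])))
E
```

```text
near [[-72.2, 59.2], [-191.6, 53.2]] -177.12323492969944
far [[-67.8, -61.0], [-186.3, -65.7]] -177.72869966932691
nose [[-67.8, -61.0], [-72.2, 59.2]] 92.09641362038103
stand [[4.5, -67.9], [5.6, 92.6]] 89.60732479319812
```

>>> apply_moves([
  {"dp": [0, 0, -0.03], "roll": 0, "grip": -0.28},
  {"dp": [0, -0.045, 0], "roll": 0, "grip": -0.28},
  {"dp": [0, -0.045, 0], "roll": 0, "grip": -1},
  {"dp": [0.037, 0, 0.033], "roll": 0, "grip": -1},
  {"dp": [0.037, 0, 0.033], "roll": 0, "grip": -1},
  {"dp": [0.038, 0, 0.034], "roll": 0, "grip": -1},
  {"dp": [0, 0, 0], "roll": -0.157, "grip": -1},
  {"dp": [0, 0, 0], "roll": -0.157, "grip": -1},
  {"dp": [0, 0, 0], "roll": -0.157, "grip": -1},
  {"dp": [0, 0, 0], "roll": -0.157, "grip": -1},
])

```text
time_s: 5.68
ee_pos: [0.5544, -0.1558, 0.1049]
eef_rot: [-1.57, -0.001, -1.172]
force: [-0.8, 0.5, 0.4]
grip_width: 0.0938
```

>>> apply_moves([
  {"dp": [0, 0, 0], "roll": -0.157, "grip": -1},
  {"dp": [0, 0, 0], "roll": -0.157, "grip": -1},
  {"dp": [0, 0, 0], "roll": -0.157, "grip": -1},
  {"dp": [0, 0, 0], "roll": -0.157, "grip": -1},
  {"dp": [0, 0, 0], "roll": -0.157, "grip": -1},
  {"dp": [0, 0, 0], "roll": -0.157, "grip": -1},
  {"dp": [0, 0, 0], "roll": 0, "grip": -1},
])

```text
time_s: 6.55
ee_pos: [0.5543, -0.1557, 0.1049]
eef_rot: [-1.571, -0.0, -0.236]
force: [0.6, 0.7, -0.2]
grip_width: 0.0939
```

```bash
python3 - <<'E'
from h import *
o=ctrl.get_obs(); print(st(o['ee_pos']),o['ee_pos'],o['qpos'].round(2))
im=imaging.camera('wrist'); cv2.imwrite('pics/w4.png',im)
E
```

```text
[[-235.5   -3. ]] [ 0.55430853 -0.15571726  0.1049299 ] [-0.34  0.47  1.56 -0.    1.11 -0.1 ]
```

View pics/w4.png

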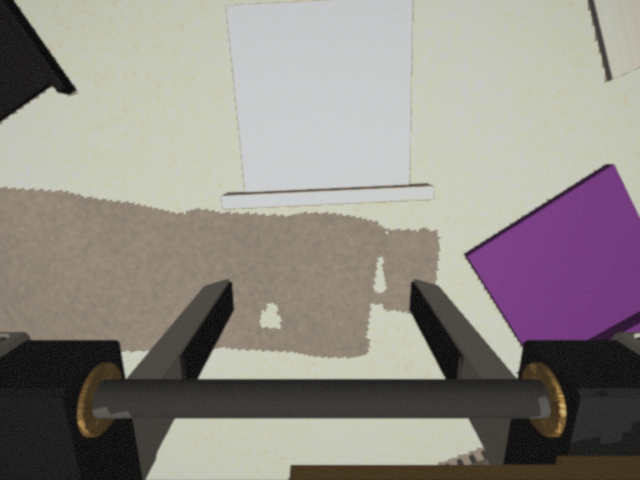

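```bash
python3 - <<'E'
from h import *
i=imaging.camera_info('wrist')
for n,l,z in(('lip outer top',[(223,208),(433,199)],.018),('flat',[(228,7),(412,0),(244,190),(410,184)],.008),('purple',[(467,256),(521,347)],.008)):
    print(n,st(ray(i,l,z)).tolist())
E
```

```text
lip outer top [[-201.3, 66.8], [-195.7, -81.3]]
flat [[-73.3, 56.2], [-69.9, -61.2], [-189.9, 53.2], [-186.2, -66.9]]
purple [[-240.9, -113.7], [-319.4, -166.1]]
```

The plate is still skewed about 2° and about 4 mm to the right. I'll square it with a second two-finger push on its right side edge.

>>> apply_moves([
  {"dp": [0.033, 0, 0.036], "roll": 0, "grip": -0.28},
  {"dp": [0.033, 0, 0.036], "roll": 0, "grip": -0.28},
  {"dp": [0.034, 0, 0.036], "roll": 0, "grip": -0.28},
  {"dp": [0, 0, 0], "roll": 0.157, "grip": -0.28},
  {"dp": [0, 0, 0], "roll": 0.157, "grip": -0.28},
  {"dp": [0, 0, 0], "roll": 0.157, "grip": -0.28},
  {"dp": [0, 0, 0], "roll": 0.157, "grip": -0.28},
  {"dp": [0, 0, 0], "roll": 0.157, "grip": -0.28},
  {"dp": [0, 0, 0], "roll": 0.157, "grip": -0.28},
  {"dp": [0, 0, 0], "roll": 0.157, "grip": -0.28},
])

```text
time_s: 7.85
ee_pos: [0.6767, -0.0739, 0.1048]
eef_rot: [-1.571, -0.0, -1.343]
force: [-0.2, 0.6, 0.6]
grip_width: 0.0603
```

>>> apply_moves([
  {"dp": [0, 0, 0], "roll": 0.157, "grip": -0.28},
  {"dp": [0, 0, 0], "roll": 0.157, "grip": -0.28},
  {"dp": [0, 0, 0], "roll": 0.157, "grip": -0.28},
  {"dp": [0, 0.04, 0], "roll": 0, "grip": -0.28},
  {"dp": [0, 0.04, 0], "roll": 0, "grip": -0.28},
  {"dp": [0, 0.01, 0], "roll": 0, "grip": -0.28},
  {"dp": [0, 0, 0], "roll": 0, "grip": -0.28},
])

```text
time_s: 8.72
ee_pos: [0.6768, -0.0739, 0.0154]
eef_rot: [-1.571, -0.0, -1.807]
force: [-0.6, -0.7, 0.1]
grip_width: 0.0602
```

```bash
python3 - <<'E'
from h import *
o=ctrl.get_obs(); print(st(o['ee_pos']))
E
```

```text
[[-127.5 -103.2]]
```

>>> apply_moves([
  {"dp": [0, 0, -0.009], "roll": 0, "grip": -0.28},
  {"dp": [0, 0, -0.009], "roll": 0, "grip": -0.28},
  {"dp": [0, 0, -0.003], "roll": 0, "grip": -0.28},
  {"dp": [0, 0, -0.003], "roll": 0, "grip": -0.28},
  {"dp": [0, 0, -0.003], "roll": 0, "grip": -0.28},
  {"dp": [0, 0, -0.003], "roll": 0, "grip": -0.28},
  {"dp": [0, 0, -0.003], "roll": 0, "grip": -0.28},
  {"dp": [0, 0, -0.0015], "roll": 0, "grip": -0.28},
  {"dp": [0, 0, 0], "roll": 0, "grip": -0.28},
])

```text
time_s: 9.85
ee_pos: [0.643, -0.0658, 0.015]
eef_rot: [-1.571, -0.0, -1.805]
force: [1.6, -1.3, 1.1]
grip_width: 0.0603
```

>>> apply_moves([
  {"dp": [0, 0, 0.03], "roll": 0, "grip": -0.28},
  {"dp": [0, -0.045, 0], "roll": 0, "grip": -0.28},
  {"dp": [0, -0.045, 0], "roll": 0, "grip": -1},
  {"dp": [0.036, 0, -0.033], "roll": 0, "grip": -1},
  {"dp": [0.036, 0, -0.033], "roll": 0, "grip": -1},
  {"dp": [0.036, 0, -0.033], "roll": 0, "grip": -1},
  {"dp": [0, 0, 0], "roll": -0.157, "grip": -1},
  {"dp": [0, 0, 0], "roll": -0.157, "grip": -1},
  {"dp": [0, 0, 0], "roll": -0.157, "grip": -1},
  {"dp": [0, 0, 0], "roll": -0.157, "grip": -1},
])

```text
time_s: 11.1
ee_pos: [0.5506, -0.1547, 0.1048]
eef_rot: [-1.571, 0.001, -1.172]
force: [0.2, 0.2, -0.3]
grip_width: 0.0938
```

>>> apply_moves([
  {"dp": [0, 0, 0], "roll": -0.157, "grip": -1},
  {"dp": [0, 0, 0], "roll": -0.157, "grip": -1},
  {"dp": [0, 0, 0], "roll": -0.157, "grip": -1},
  {"dp": [0, 0, 0], "roll": -0.157, "grip": -1},
  {"dp": [0, 0, 0], "roll": -0.157, "grip": -1},
  {"dp": [0, 0, 0], "roll": -0.157, "grip": -1},
  {"dp": [0, 0, 0], "roll": 0, "grip": -1},
])

```text
time_s: 11.98
ee_pos: [0.5507, -0.1547, 0.1048]
eef_rot: [-1.571, 0.001, -0.236]
force: [0.3, -0.4, -0.3]
grip_width: 0.094
```

```bash
python3 - <<'E'
from h import *
o=ctrl.get_obs(); print(st(o['ee_pos']),o['eef_rot'])
im=imaging.camera('wrist'); cv2.imwrite('pics/w5.png',im)
E
```

```text
[[-235.4    0.8]] [-1.57059867e+00  6.54789839e-04 -2.36069643e-01]
```

View pics/w5.png

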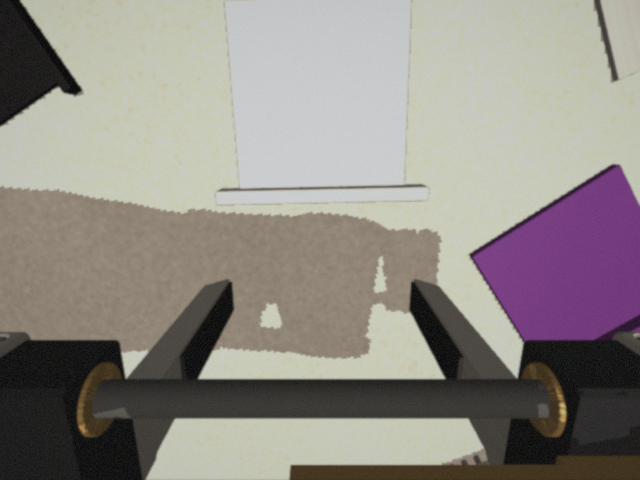

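```bash
python3 - <<'E'
from h import *
i=imaging.camera_info('wrist')
for n,l,z in(('lip outer top',[(217,204),(429,199)],.018),('flat',[(226,2),(412,2),(239,187),(406,184)],.008)):
    print(n,st(ray(i,l,z)).tolist())
E
```

```text
lip outer top [[-198.2, 74.6], [-195.4, -74.7]]
flat [[-70.3, 61.1], [-70.9, -57.4], [-187.6, 60.5], [-186.0, -60.2]]
```

>>> apply_moves([
  {"dp": [0, 0.04, 0], "roll": 0, "grip": -1},
  {"dp": [0, 0.04, 0], "roll": 0, "grip": -1},
  {"dp": [0, 0.0095, 0], "roll": 0, "grip": -1},
  {"dp": [0, 0, 0.01], "roll": 0, "grip": -1},
  {"dp": [0, 0, 0.01], "roll": 0, "grip": -1},
  {"dp": [0, 0, 0.005], "roll": 0, "grip": -1},
  {"dp": [0, 0, 0.004], "roll": 0, "grip": -1},
  {"dp": [0, 0, 0.004], "roll": 0, "grip": -1},
  {"dp": [0, 0, 0.004], "roll": 0, "grip": -1},
  {"dp": [0, 0, 0.004], "roll": 0, "grip": -1},
])

```text
time_s: 13.28
ee_pos: [0.5608, -0.1155, 0.0161]
eef_rot: [-1.572, -0.001, -0.236]
force: [-1.3, -4.8, 4.3]
grip_width: 0.0942
```

>>> apply_moves([
  {"dp": [0, 0, 0.007], "roll": 0, "grip": -1},
  {"dp": [0, 0, 0.007], "roll": 0, "grip": -1},
  {"dp": [0, 0, 0.007], "roll": 0, "grip": -1},
  {"dp": [0, 0, 0.007], "roll": 0, "grip": -1},
  {"dp": [0, 0, 0.007], "roll": 0, "grip": -1},
  {"dp": [0, 0, 0.004], "roll": 0, "grip": -1},
  {"dp": [0, 0, 0], "roll": 0, "grip": -1},
])

```text
time_s: 14.15
ee_pos: [0.5697, -0.0769, 0.0157]
eef_rot: [-1.571, -0.001, -0.235]
force: [0.4, -0.6, 0.5]
grip_width: 0.0939
```

```bash
python3 - <<'E'
from h import *
o=ctrl.get_obs(); print(st(o['ee_pos']),o['eef_rot'],o['force'])
im=imaging.camera('wrist'); cv2.imwrite('pics/w6.png',im)
E
```

```text
[[-155.3    0.3]] [-1.57061984e+00 -6.45771438e-04 -2.35162492e-01] [ 0.43107313 -0.64913734  0.48550112]
```

View pics/w6.png

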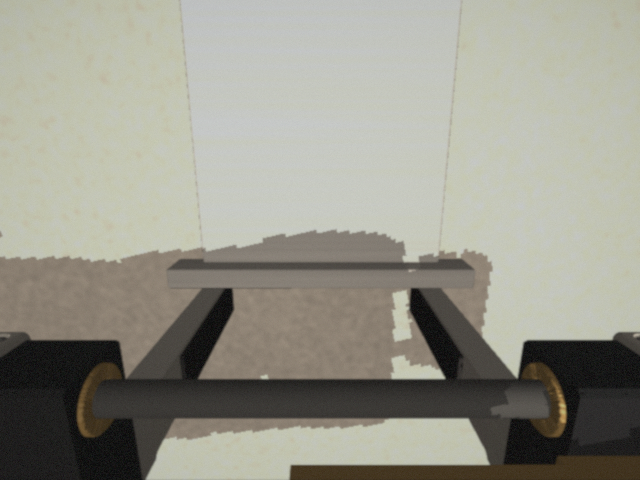

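The plate is square on both fingers and centred (lip from px 168 to 473, principal point at 321). I'll continue into the mouth.

>>> apply_moves([
  {"dp": [0, 0, 0.005], "roll": 0, "grip": -1},
  {"dp": [0, 0, 0.005], "roll": 0, "grip": -1},
  {"dp": [0, 0, 0.005], "roll": 0, "grip": -1},
  {"dp": [0, 0, 0.005], "roll": 0, "grip": -1},
  {"dp": [0, 0, 0.005], "roll": 0, "grip": -1},
  {"dp": [0, 0, 0.005], "roll": 0, "grip": -1},
  {"dp": [0, 0, 0.005], "roll": 0, "grip": -1},
])

```text
time_s: 15.08
ee_pos: [0.5777, -0.0426, 0.0155]
eef_rot: [-1.571, 0.0, -0.235]
force: [-1.2, -4.5, 2.2]
grip_width: 0.0942
```

>>> apply_moves([
  {"dp": [0, 0, 0.005], "roll": 0, "grip": -1},
  {"dp": [0, 0, 0.005], "roll": 0, "grip": -1},
  {"dp": [0, 0, 0.005], "roll": 0, "grip": -1},
  {"dp": [0, 0, 0.005], "roll": 0, "grip": -1},
  {"dp": [0, 0, 0.005], "roll": 0, "grip": -1},
])

```text
time_s: 15.7
ee_pos: [0.5835, -0.0183, 0.0155]
eef_rot: [-1.571, 0.0, -0.235]
force: [-0.6, -4.8, 3.7]
grip_width: 0.0938
```

>>> apply_moves([
  {"dp": [0, 0, 0.005], "roll": 0, "grip": -1},
  {"dp": [0, 0, 0.005], "roll": 0, "grip": -1},
  {"dp": [0, 0, 0.005], "roll": 0, "grip": -1},
  {"dp": [0, 0, 0.005], "roll": 0, "grip": -1},
  {"dp": [0, 0, 0.005], "roll": 0, "grip": -1},
])

```text
time_s: 16.32
ee_pos: [0.5894, 0.006, 0.0155]
eef_rot: [-1.571, -0.0, -0.235]
force: [-1.5, -4.5, 3.9]
grip_width: 0.0939
```

```bash
python3 - <<'E'
from h import *
o=ctrl.get_obs(); print(st(o['ee_pos']),o['eef_rot'],o['force'])
im=imaging.camera('wrist'); cv2.imwrite('pics/w7.png',im)
E
```

```text
[[-70.1   0.4]] [-1.57079786e+00 -3.20633423e-05 -2.34993291e-01] [-1.50262496 -4.53270674  3.89820599]
```

View pics/w7.png

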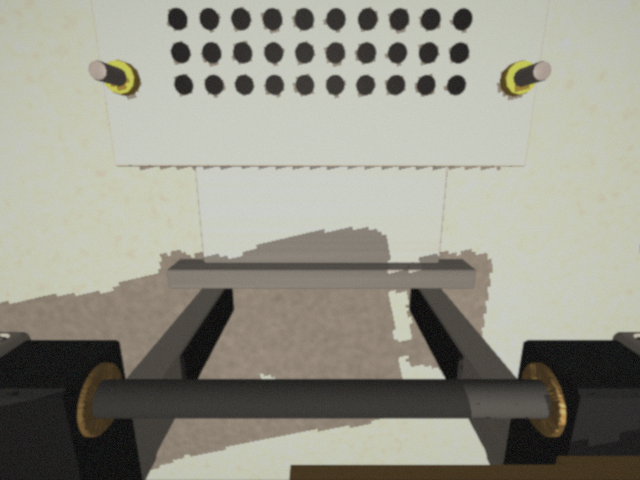

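It is entering centrally: the front edge is level at row 166 and centred near column 321. Now the last 52 mm, slowly at the end.

>>> apply_moves([
  {"dp": [0, 0, 0.005], "roll": 0, "grip": -1},
  {"dp": [0, 0, 0.005], "roll": 0, "grip": -1},
  {"dp": [0, 0, 0.005], "roll": 0, "grip": -1},
  {"dp": [0, 0, 0.005], "roll": 0, "grip": -1},
  {"dp": [0, 0, 0.005], "roll": 0, "grip": -1},
  {"dp": [0, 0, 0.005], "roll": 0, "grip": -1},
  {"dp": [0, 0, 0.005], "roll": 0, "grip": -1},
  {"dp": [0, 0, 0.004], "roll": 0, "grip": -1},
  {"dp": [0, 0, 0.003], "roll": 0, "grip": -1},
])

```text
time_s: 17.5
ee_pos: [0.5991, 0.0468, 0.0154]
eef_rot: [-1.571, 0.0, -0.235]
force: [-0.9, -4.2, 3.8]
grip_width: 0.0942
```

>>> apply_moves([
  {"dp": [0, 0, 0.0015], "roll": 0, "grip": -1},
  {"dp": [0, 0, 0.0015], "roll": 0, "grip": -1},
])

```text
time_s: 17.75
ee_pos: [0.5998, 0.0495, 0.0154]
eef_rot: [-1.571, 0.0, -0.235]
force: [-1.3, -3.7, 3.6]
grip_width: 0.0939
```

>>> apply_moves([
  {"dp": [0, 0, 0.001], "roll": 0, "grip": -1},
  {"dp": [0, 0, 0.001], "roll": 0, "grip": -1},
])

```text
time_s: 18.0
ee_pos: [0.6002, 0.0514, 0.0154]
eef_rot: [-1.571, 0.0, -0.235]
force: [-0.3, -4.3, 2.9]
grip_width: 0.094
```

>>> apply_moves([
  {"dp": [0, 0, 0.001], "roll": 0, "grip": -1},
  {"dp": [0, 0, 0.001], "roll": 0, "grip": -1},
])

```text
time_s: 18.25
ee_pos: [0.6007, 0.0534, 0.0154]
eef_rot: [-1.571, 0.0, -0.235]
force: [-0.3, -4.0, 2.5]
grip_width: 0.0943
```

>>> apply_moves([
  {"dp": [0, 0, 0.001], "roll": 0, "grip": -1},
  {"dp": [0, 0, 0.001], "roll": 0, "grip": -1},
])

```text
time_s: 18.5
ee_pos: [0.6008, 0.0537, 0.0154]
eef_rot: [-1.573, 0.001, -0.235]
force: [-7.4, -19.3, 7.2]
grip_width: 0.0942
```

>>> apply_moves([
  {"dp": [0, 0, 0.001], "roll": 0, "grip": -1},
])

```text
time_s: 18.62
ee_pos: [0.6008, 0.0537, 0.0154]
eef_rot: [-1.575, 0.001, -0.236]
force: [-10.1, -26.4, 9.7]
grip_width: 0.094
```

>>> apply_moves([
  {"dp": [0, 0, 0.001], "roll": 0, "grip": -1},
])

```text
time_s: 18.75
ee_pos: [0.6008, 0.0539, 0.0155]
eef_rot: [-1.576, 0.001, -0.236]
force: [-11.9, -32.6, 11.3]
grip_width: 0.0941
```

Hard stop at stand x ≈ -21 mm, which matches the wrist camera's edge offset of about -3 mm. I'll back off and check.

>>> apply_moves([
  {"dp": [0, 0, -0.004], "roll": 0, "grip": -1},
  {"dp": [0, 0, -0.01], "roll": 0, "grip": -1},
  {"dp": [0, 0, -0.026], "roll": 0, "grip": -1},
  {"dp": [0, -0.04, 0], "roll": 0, "grip": -1},
  {"dp": [0, -0.04, 0], "roll": 0, "grip": -1},
  {"dp": [0, 0, 0], "roll": 0, "grip": -1},
])

```text
time_s: 19.5
ee_pos: [0.5937, 0.0184, 0.0984]
eef_rot: [-1.569, -0.005, -0.235]
force: [0.1, -1.1, 0.1]
grip_width: 0.0941
```

```bash
python3 - <<'E'
from h import *
o=ctrl.get_obs(); print(st(o['ee_pos']),o['force'])
im=imaging.camera('wrist'); cv2.imwrite('pics/w8.png',cv2.resize(im[80:330,120:520],None,fx=2,fy=2,interpolation=cv2.INTER_CUBIC))
E
```

```text
[[-57.1  -0.9]] [ 0.07639402 -1.10749711  0.10114843]
```

View pics/w8.png

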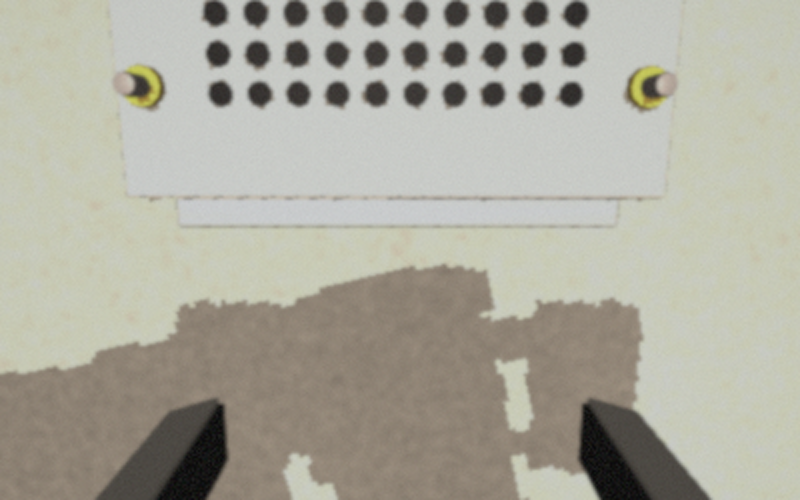

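The lip is closed up square: its edges lie at crop rows 197 and 226, parallel to the front edge, and its span of 178–618 is centred within the stand's 127–665. Now I'll lift clear and hand in.

>>> apply_moves([
  {"dp": [0, -0.03, -0.02], "roll": 0, "grip": -1},
  {"dp": [0, -0.03, -0.02], "roll": 0, "grip": -1},
  {"dp": [0, -0.02, -0.01], "roll": 0, "grip": -1},
  {"dp": [0, 0, 0], "roll": 0, "grip": -1},
  {"dp": [0, 0, 0], "roll": 0, "grip": -1},
])

```text
time_s: 20.18
ee_pos: [0.5802, -0.0298, 0.1736]
eef_rot: [-1.571, 0.002, -0.235]
force: [-1.2, -0.4, -0.4]
grip_width: 0.0939
```

```bash
python3 - <<'E'
from h import *
a0=np.load('top.npy'); a=imaging.camera('top').astype(float)
for n,(x,y) in dict(jar=(172,328),dish=(488,280),tamper=(497,222)).items():
    t=a0[y-16:y+16,x-16:x+16].astype(np.uint8); r=cv2.matchTemplate(a[y-24:y+24,x-24:x+24].astype(np.uint8),t,cv2.TM_CCOEFF_NORMED); print(n,cv2.minMaxLoc(r)[1::2])
print(ctrl.get_obs()['force'],ctrl.hand_in())
E
```

```text
jar (0.9975156784057617, (8, 8))
dish (0.9912315011024475, (8, 8))
tamper (0.9978139400482178, (8, 8))
the job is handed in; nothing more can be done
[-0.50493356  0.45572481  0.75770919] None
```

The height plate is home under the hole plate, with its lip closed square against the stand's front edge. The job was handed in at about 20 s of the 58 s allowed.

**What I did:** I squared and centred the larger grey plate with two-finger pushes on its left and right side edges. Then I pushed it in by the lip with both open fingers until it hit a firm stop. The wrist force there rose to about 36 N, against the 120 N limit. I then backed the hand off and raised it clear.

**Last checks:**
- **Fit:** the final wrist picture shows the lip parallel to the front edge, centred and with no visible gap.
- **Bystanders:** in the top view the jar, dish and tamper match their starting positions.
- **Hand:** the force reading was about zero with the hand clear of everything.
- **Disagreement:** the stop came about 3 mm before the front edge position measured from the top camera. It agreed with the closer wrist-camera measurement.
- **Correction on the way:** the first side push left the plate about 2° skewed and 4 mm off centre. The second side push fixed this.

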